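# Set the coarse and fine knobs of a watch timing machine to the set mark

## Robot

A 7-joint arm with a two-finger parallel gripper is mounted at the origin on the work surface. World frame = base frame: x ahead of the robot, y to its left, z up, the work surface at z = 0. Lengths are in m, angles in rad, forces in N, time in s.
With the tool pointing down it reaches from about 0.4 to 0.9 m from the base axis. Payload 5.5 kg.
Tool frame: the origin (TCP) lies between the finger pads; the fingertips stand 22 mm ahead of it and the grasp point (between the pads) lies 3 mm ahead of it; z points along the fingers, y is the direction in which the jaws open and shut (so a half turn about z gives the same grasp; the last joint's range is limited). The gripper opens to 85 mm and grips with 20 to 120 N. Pads are 22 mm wide; open, the fingers measure 114 mm over their backs; the gripper's body (76 mm by 85 mm) begins 54 mm behind the grasp point. The pads swing forward as they close: fully open they stand 13 mm farther back than shut.
Start: joints at [1.556, 0.501, -0.427, 1.55, 0.221, 1.138, -0.21], TCP at [0.178, -0.625, 0.253] pointing down, gripper open.
Joint ranges: [-2.88, 2.88], [-0.31, 2.03], [-1.54, 1.56], [0.2, 2.42], [-1.41, 4.55], [0.19, 2.02], [-2.57, 2.57]. Speed limits (rad/s): [2.57, 2.57, 3.14, 3.14, 3.14, 3.14, 3.14].

## Interface

Orientations are given as [roll, pitch, yaw] about the fixed x, y, z axes, in that order (R = Rz(yaw) Ry(pitch) Rx(roll)).
In Python, from rig import bot, optics, order gives the robot as it stands.
- The arm moves only by the shell command python3 -m inch 'ROWS' [FORCE]. ROWS is a JSON object of lists of equal length, an entry for each row: "offset": the shift along the tool's x, y, z in units of 0.25 m (1.0 is 0.25 m), a list of three; "twist": the turn, a rotation vector about the tool's x, y, z in units of 90 degrees (1.0 is 90 degrees), a list of three; "hand": the opening, from 0 (shut) to 1 (fully open). In form: {"offset": [[tx, ty, tz], ...], "twist": [[wx, wy, wz], ...], "hand": [hand, ...]}. A call has 1 to 20 rows; each row is the pose to reach, as a shift and turn from the pose commanded when the call began, along the tool's axes at that moment; what a row does not reach only later rows make up. A row lasts 1/10 s, in which the tool goes at most 50 mm and 8.59 degrees, less where a joint would pass 70% of its speed; a pose out of reach is approached as far as the arm can. A call with a number of a shift or a turn outside -1 to 1 is refused whole. A call with a gripper value outside its range is refused whole. The fingers move at their own pace and stop on an object; FORCE is the grip in N (left out, the last holds). Time passes only in rows, so rows that repeat a pose let the fingers close. It gives the time, the measured TCP pose, the force and the opening at its end, in the units of the state.
- bot.state(): the state, without advancing time (a new reading comes with each control period).
- optics.get_image(name): name is "scene" or "top" or "wrist"; returns a dict with "color" (480x640x3 uint8, red, green, blue), "vertical_fov" (degrees; the focal length in pixels is half the picture's height over the tangent of half this angle, whatever the lens; pixels are square), "cx", "cy" (the principal point, pixels), "R" (3x3) and "t" (3): a world point X has camera coordinates R X + t; the wrist camera has in their place "T_tool_cam" (4x4, takes a point from camera to tool coordinates, whose origin is the TCP and whose axes are the flange's). Camera axes: x right, y down, z forward; pixel columns grow to the right and rows downward; lengths in m; the calibration is good to about 2 mm. A picture is of the moment at which its call begins: read the wrist's pose just before it. There is no depth.
- order.sign_off(): hands the job in, once; it reports no verdict.
The state is a dict: "time": time; "joints": joint angles; "joint_velocities": joint speeds; "tau": joint torques, N m; "tcp_pos": TCP position; "eef_rot": TCP orientation; "contact_force": force on the tool from outside, world axes, zero at the start; "torque": the same for the moment, N m; "opening": opening from 0.0 (shut) to 1.0 (fully open).
Only numpy, scipy, OpenCV 4.12 (cv2) and the standard library are available. Lean on these libraries where they do the work, as an engineer would, in place of code of your own. Each camera call takes 0.05 s, during which the arm holds its last target. There are 200 camera calls.

## Task

One of the three grey instruments, the watch timing machine, has a double knob: a pointer knob sitting on top of a big round one. On that instrument, first turn the big round outer knob (coarse) until the white line on its top points at the brass tab on its dial, then turn the pointer knob above it (fine) until its nose points at the same tab, leaving the coarse knob on the tab.

Things in the scene. Friction and masses are not known exactly. Their poses are not given: they have to be found in the camera images.
- tester: The watch timing machine: a low grey box 190 x 150 x 40 mm fixed to the table, the only one with a double knob; a green display strip on the robot's side. Two like boxes have a single knob each. Origin: under the knobs' upright axis, at table height. Nothing but a flat ring and the knobs stands above its panel (40 mm up) within 65 mm of the axis. Its x axis points away from the display.
- mark: Brass ring, 88 mm across, 2.5 mm thick, with one tab 22 mm long and 8 mm wide, fixed flat on the timing machine's panel round the knobs. Origin: on the common upright axis of both knobs, at panel height (40 mm). Its x axis points from the axis along the tab (40 to 62 mm out), z up.
- coarse_line (a point): Middle of the white radial line on top of the big outer knob, 21.5 mm from the axis; x axis outward along the line, z up. The knob: black round cylinder, diameter 60 mm, from 2 to 28 mm above the panel. Turns about the upright axis either way with slight friction (0.04 N m), stays where left, does not carry the inner knob along. Needs 0.5 to 1.45 rad counter-clockwise from above.
- fine_nose (a point): Top of the inner knob's nose, 22 mm from the axis; x axis outward along the nose, z up. The knob: bare-metal upright bar on the same axis, 12 mm wide, flat sides 34 to 58 mm above the panel, pointed nose 22 mm and blunt tail 14 mm from the axis, black line on top from axis to nose. Turns either way (0.04 N m), stays where left. Needs 0.5 to 1.45 rad clockwise from above.

How it is judged:
On the way, in this order (a step that is already met when the one before it is completed fails the run):
1. the outer knob's line points at the tab, within 12 degrees, while the inner knob's nose does not yet (angle between the x axis of coarse_line and the x axis of mark, either way round below 0.21 rad and x of coarse_line in the frame of mark above 0 m and angle between the x axis of fine_nose and the x axis of mark, either way round above 0.21 rad), for 0.2 s.
2. the inner knob's nose points at the tab, within 12 degrees (angle between the x axis of fine_nose and the x axis of mark, either way round below 0.21 rad and x of fine_nose in the frame of mark above 0 m), for 0.2 s.
At the end, for the whole second after the job is handed in: The white line of the outer knob and the nose of the inner knob both point at the brass tab, each within 12 degrees (all of step 2 and angle between the x axis of coarse_line and the x axis of mark, either way round below 0.21 rad and x of coarse_line in the frame of mark above 0 m); the robot touches nothing.
It fails at once if the inner knob is turned (its nose moved by more than 8 mm) while the outer knob is not on the tab (distance of fine_nose from where it was at the start of the episode above 0.008 m and angle between the x axis of coarse_line and the x axis of mark, either way round above 0.21 rad).
It also fails if it takes over 45 s, if anything falls off the work surface, if the arm or the gripper's body presses on something with over 40 N, if the wrist force passes 120 N, or if a joint passes its speed limit or range.

## Working session

There is one attempt and no reset: what is moved stays moved. The work goes in short steps, Python scripts to look and compute and a shell command to move; the robot and the scene stay as the last step left them, time stands still between calls to the robot, and variables do not carry over. Pictures are saved under pics/ and viewed, about 8 in all and at most 12, crops included, and the job is handed in when it is done.

```bash
mkdir -p pics
python3 - <<'E'
from rig import bot, optics
import cv2,numpy as np
s=bot.state();print(s['time'],s['tcp_pos'],s['eef_rot'],s['opening'])
for n in ('top','scene'):
    im=optics.get_image(n);cv2.imwrite(f'pics/{n}0.png',im['color'][:,:,::-1]);print(n,im['vertical_fov'],im['cx'],im['cy'],np.round(im['R'],4).tolist(),im['t'])
E
```

```text
0.0 [ 0.17801608 -0.62447887  0.25224625] [-3.13963843e+00 -1.66287676e-05  2.77858634e-01] 1.003752279220437
top 46.21420893061336 321.6800437628319 232.67133800278853 [[0.0044, -1.0, 0.0003], [-0.9958, -0.0044, -0.0915], [0.0915, 0.0001, -0.9958]] [0.01086807 0.5220148  1.19572768]
scene 51.23867288527421 311.76546236699113 247.82921584759796 [[0.8012, 0.5983, 0.014], [0.3537, -0.4545, -0.8175], [-0.4828, 0.6599, -0.5757]] [-0.43302726 -0.08910131  1.12711082]
```

View pics/top0.png

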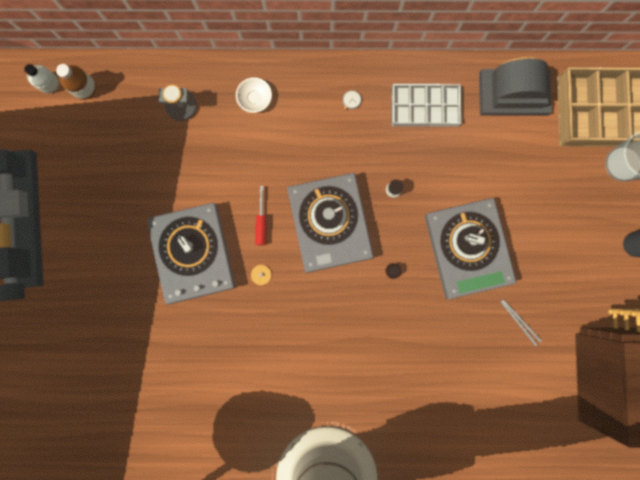

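The timing machine is the right-hand box (green strip), with its knobs at about (473,240) and its tab near (463,217).

```bash
cat > h.py <<'E'
import numpy as np
def ray(im,u,v,z):
    f=240/np.tan(np.radians(im['vertical_fov'])/2)
    R=np.array(im['R']);c=-R.T@np.array(im['t'])
    d=R.T@np.array([(u-im['cx'])/f,(v-im['cy'])/f,1]);return c+d*(z-c[2])/d[2]
E
python3 - <<'E'
from h import *
from rig import optics
import cv2
im=optics.get_image('top')
for p in [(473,240,.068),(471,241,.04)]:print(ray(im,*p))
a=im['color'][190:310,410:530,::-1];cv2.imwrite('pics/c1.png',cv2.resize(a,(600,600),interpolation=cv2.INTER_CUBIC))
E
```

```text
[ 0.50394147 -0.30276772  0.068     ]
[ 0.50401746 -0.30600488  0.04      ]
```

View pics/c1.png

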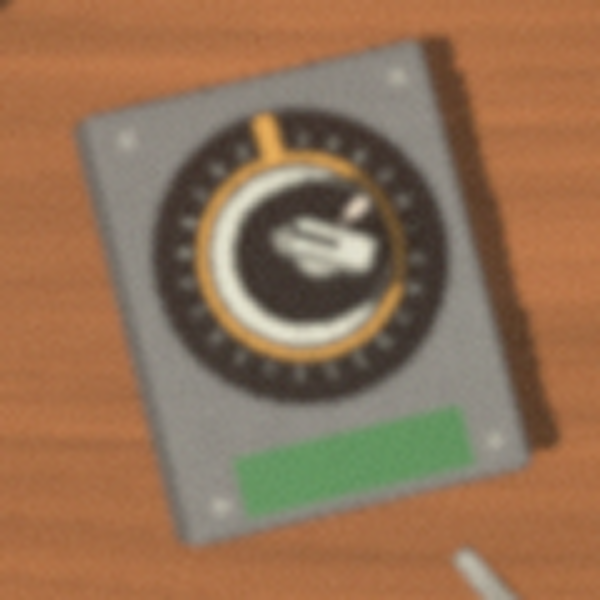

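```bash
python3 -m inch '{"offset":[[0.8,-0.435,0],[0.8,-0.435,0],[0.8,-0.435,0],[0.8,-0.435,0],[0.8,-0.435,0],[0.8,-0.435,0]],"twist":[[0,0,0],[0,0,0],[0,0,0],[0,0,0],[0,0,0],[0,0,0]],"hand":[1,1,1,1,1,1]}'
python3 -m inch '{"offset":[[0.8,-0.435,0],[0.8,-0.435,0],[0.8,-0.435,0],[0.8,-0.435,0],[0.8,-0.435,0],[0.8,-0.435,0],[0.8,-0.435,0],[0.8,-0.435,0]],"twist":[[0,0,0.178],[0,0,0.178],[0,0,0.178],[0,0,0.178],[0,0,0.178],[0,0,0.178],[0,0,0.178],[0,0,0.178]],"hand":[1,1,1,1,1,1,1,1]}'
python3 - <<'E'
from rig import bot,optics
import cv2,numpy as np
s=bot.state();print(s['time'],s['tcp_pos'],s['eef_rot'],np.round(s['joints'],2))
im=optics.get_image('wrist');cv2.imwrite('pics/w1.png',im['color'][:,:,::-1]);print(np.round(im['T_tool_cam'],4).tolist(),im['vertical_fov'],im['cx'],im['cy'])
E
```

```text
time: 0.75
tcp_pos: [0.3456, -0.4608, 0.2536]
eef_rot: [-3.141, -0.002, 0.287]
contact_force: [0.4, -0.1, 0.7]
opening: 1.002
time: 1.55
tcp_pos: [0.5018, -0.3082, 0.2529]
eef_rot: [3.141, 0.001, -0.005]
contact_force: [-0.6, -0.6, -0.2]
opening: 0.999
1.55 [ 0.50183372 -0.30821875  0.25287379] [ 3.14094825e+00  1.38443034e-03 -4.60136896e-03] [ 0.91  0.41 -0.53  1.71  0.23  1.09 -1.26]
[[0.0003, -0.946, -0.3242, 0.0832], [1.0, 0.0003, 0.0, -0.001], [0.0001, -0.3242, 0.946, -0.1193], [0.0, 0.0, 0.0, 1.0]] 70.17928326985708 318.43495480054366 240.2816713557546
```

View pics/w1.png

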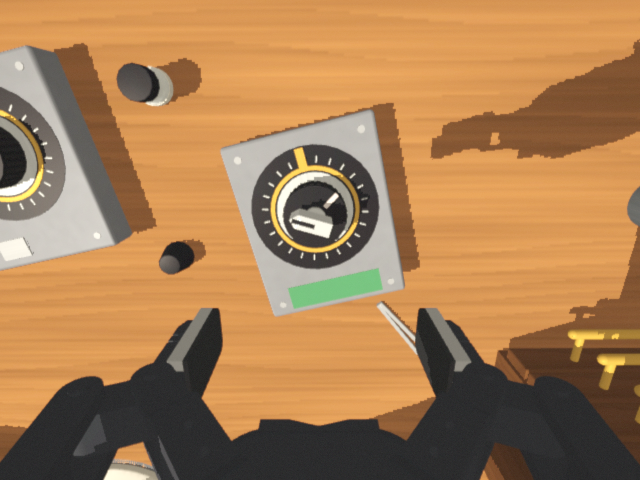

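```bash
cat >> h.py <<'E'
from scipy.spatial.transform import Rotation as Ro
def wcam(im,s):
    T=np.eye(4);T[:3,:3]=Ro.from_euler('xyz',s['eef_rot']).as_matrix();T[:3,3]=s['tcp_pos']
    M=np.linalg.inv(T@np.array(im['T_tool_cam']));return dict(im,R=M[:3,:3],t=M[:3,3])
E
python3 - <<'E'
from h import *
from rig import bot,optics
import cv2
s=bot.state();im=wcam(optics.get_image('wrist'),s)
for p in [(315,208,.0425),(300,150,.0415),(328,206,.068),(335,198,.068)]:print(ray(im,*p))
a=im['color'][140:275,245:385,::-1];cv2.imwrite('pics/w1c.png',cv2.resize(a,None,fx=4.4,fy=4.4,interpolation=cv2.INTER_CUBIC))
E
```

```text
[ 0.5054518 -0.304183   0.0425   ]
[ 0.56101362 -0.29055361  0.0415    ]
[ 0.5134186  -0.31630658  0.068     ]
[ 0.52077238 -0.32259692  0.068     ]
```

View pics/w1c.png

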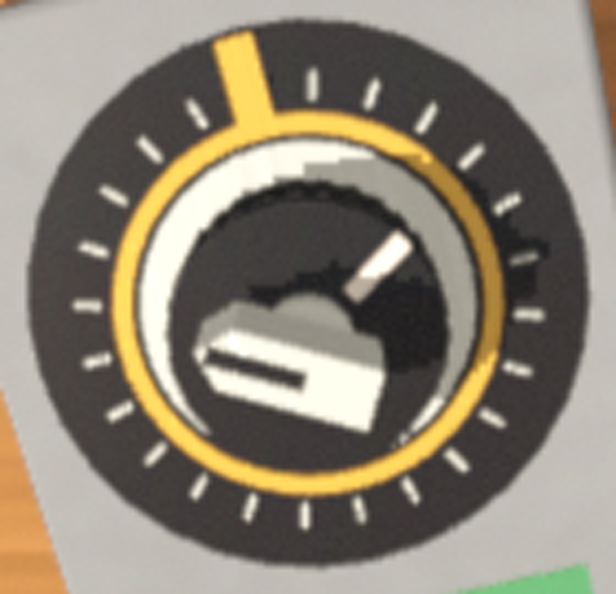

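Run:
```python
from h import *
from rig import bot,optics
s=bot.state();im=wcam(optics.get_image('wrist'),s)
g=lambda u,v,z:ray(im,245+u/4.4,140+v/4.4,z)
C=g(307,303,.0425);a=lambda p,q:np.degrees(np.arctan2(*(q-p)[1::-1]))
t=g(234,35,.0415);l0=g(350,295,.068);l1=g(405,240,.068);ax=g(303,382,.098);n=g(200,355,.098);tl=g(376,400,.098)
print(s['tcp_pos'],'C',C,'ax',ax,'ctr from tail/nose',tl+(n-tl)*14/36)
print('tab',a(C,t),'line',a(l0,l1),a(C,(l0+l1)/2),'nose',a(tl,n))
```

```text
[ 0.50180939 -0.30827669  0.25303502] C [ 0.50466734 -0.30380749  0.0425    ] ax [ 0.50280691 -0.30356669  0.098     ] ctr from tail/nose [ 0.50268115 -0.30451388  0.098     ]
tab 14.480050534948843 line -44.457212379127 -47.48053845103662 nose 74.75871651744345
```

```bash
python3 -m inch '{"offset":[[0.008,-0.017,0],[0.008,-0.017,0.15],[0.008,-0.017,0.3],[0.008,-0.017,0.45],[0.008,-0.017,0.58],[0.008,-0.017,0.66],[0.008,-0.017,0.70],[0.008,-0.017,0.74],[0.008,-0.017,0.74],[0.008,-0.017,0.74]],"twist":[[0,0,0],[0,0,0],[0,0,0],[0,0,0],[0,0,0],[0,0,0],[0,0,0],[0,0,0],[0,0,0],[0,0,0]],"hand":[1,1,1,1,1,1,1,1,1,1]}' 25
python3 - <<'E'
from rig import bot,optics
import cv2
a=optics.get_image('wrist')['color'];print(bot.state()['contact_force'])
cv2.imwrite('pics/w2.png',a[:,:,::-1])
E
```

```text
time: 2.7
tcp_pos: [0.506, -0.3022, 0.0692]
eef_rot: [3.141, -0.001, -0.002]
contact_force: [-0.1, 0.7, 0.8]
opening: 0.999
[-0.18380006  0.31121384 -0.02944039]
```

View pics/w2.png

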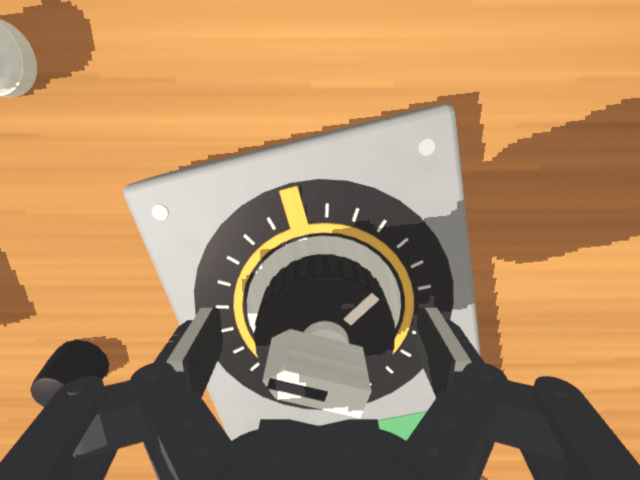

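Jaws straddle the round knob (centre about (325,330)), with the pointer bar clear between the fingers. Closing.

```bash
python3 -m inch '{"offset":[[0,0,0],[0,0,0],[0,0,0],[0,0,0],[0,0,0],[0,0,0],[0,0,0],[0,0,0]],"twist":[[0,0,0],[0,0,0],[0,0,0],[0,0,0],[0,0,0],[0,0,0],[0,0,0],[0,0,0]],"hand":[0.6,0.6,0.6,0.6,0.6,0.6,0.6,0.6]}' 25
python3 -m inch '{"offset":[[0,0,0],[0,0,0],[0,0,0],[0,0,0],[0,0,0],[0,0,0]],"twist":[[0,0,0],[0,0,0],[0,0,0],[0,0,0],[0,0,0],[0,0,0]],"hand":[0.6,0.6,0.6,0.6,0.6,0.6]}' 25
```

```text
time: 3.55
tcp_pos: [0.5062, -0.3047, 0.0703]
eef_rot: [3.137, -0.003, -0.003]
contact_force: [-1.0, -3.3, 6.1]
opening: 0.689
time: 4.15
tcp_pos: [0.5062, -0.3047, 0.0702]
eef_rot: [3.137, -0.003, -0.003]
contact_force: [-0.6, -3.0, 5.7]
opening: 0.692
```

```bash
python3 -m inch '{"offset":[[-0.004,0,-0.004],[-0.004,0,-0.004],[-0.004,0,-0.004],[-0.004,0,-0.004],[-0.004,0,-0.004],[-0.004,0,-0.004],[-0.004,0,-0.004],[-0.004,0,-0.004],[-0.004,0,-0.004],[-0.004,0,-0.004],[-0.004,0,-0.004],[-0.004,0,-0.004]],"twist":[[0,0,-0.06],[0,0,-0.12],[0,0,-0.18],[0,0,-0.24],[0,0,-0.30],[0,0,-0.36],[0,0,-0.42],[0,0,-0.48],[0,0,-0.54],[0,0,-0.60],[0,0,-0.67],[0,0,-0.67]],"hand":[0.6,0.6,0.6,0.6,0.6,0.6,0.6,0.6,0.6,0.6,0.6,0.6]}' 25
python3 - <<'E'
from rig import bot,optics
import cv2
s=bot.state();a=optics.get_image('wrist')['color'];print(s['contact_force'],s['torque'],s['eef_rot'])
cv2.imwrite('pics/w3.png',a[:,:,::-1])
E
```

```text
time: 5.35
tcp_pos: [0.5047, -0.3021, 0.0703]
eef_rot: [3.141, -0.0, 1.053]
contact_force: [-2.1, 0.6, 3.6]
opening: 0.69
[-2.05744589  0.57516807  3.60482572] [0.1391531  0.11583229 0.04220838] [ 3.14052516e+00 -4.97609035e-05  1.05318718e+00]
```

View pics/w3.png

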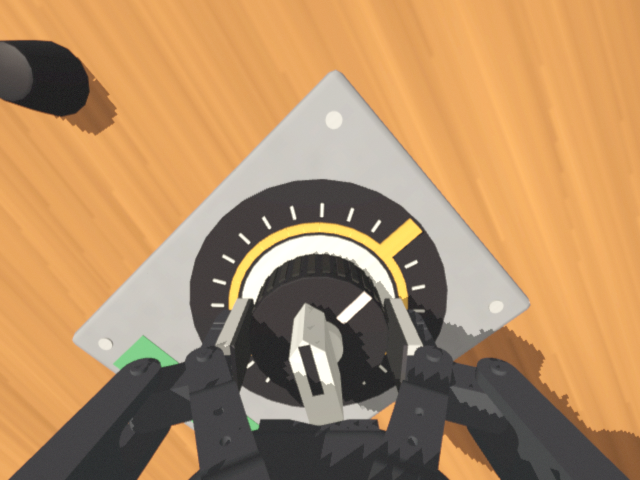

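Run:
```python
from h import *
from rig import bot,optics
s=bot.state();im=wcam(optics.get_image('wrist'),s)
a=lambda p,q:np.degrees(np.arctan2(*(q-p)[1::-1]))
g=lambda *p:ray(im,*p)
print('line',a(g(341,320,.068),g(370,294,.068)),'tab',a(g(384,251,.0425),g(417,224,.0425)))
C=np.array([.504,-.304,0]);print(a(C,g(355.5,307,.068)),a(C,g(417,224,.0425)), g(355.5,307,.068))
```

```text
line 16.685584682817886 tab 12.955084919237558
20.060986941411457 15.67334016079497 [ 0.52400032 -0.29669636  0.068     ]
```

```bash
python3 -m inch '{"offset":[[0,0,0],[0,0,0],[0,0,0],[0,0,0],[0,0,0],[0,0,0],[0,0,0],[0,0,-0.08],[0,0,-0.16],[0,0,-0.24],[0,0,-0.4],[0,0,-0.4],[0,0,-0.4]],"twist":[[0,0,0.02],[0,0,0.03],[0,0,0.03],[0,0,0.03],[0,0,0.03],[0,0,0.03],[0,0,0.03],[0,0,0.03],[0,0,0.03],[0,0,0],[0,0,-0.06],[0,0,-0.13],[0,0,-0.16]],"hand":[0.6,0.6,0.6,1,1,1,1,1,1,1,1,1,1]}' 25
python3 - <<'E'
from rig import bot,optics
import cv2,json
s=bot.state();im=optics.get_image('wrist');a=im['color'];print(s['tcp_pos'],s['eef_rot'],s['opening'])
cv2.imwrite('pics/w4.png',cv2.resize(a[140:440,120:520,::-1],None,fx=2,fy=2,interpolation=cv2.INTER_CUBIC))
E
```

```text
time: 6.75
tcp_pos: [0.5051, -0.3025, 0.1709]
eef_rot: [3.139, 0.001, 1.305]
contact_force: [0.3, -0.2, -0.1]
opening: 1.003
[ 0.50510604 -0.30252101  0.17086666] [3.13894344e+00 1.13172612e-03 1.30532131e+00] 1.002557575830051
```

View pics/w4.png

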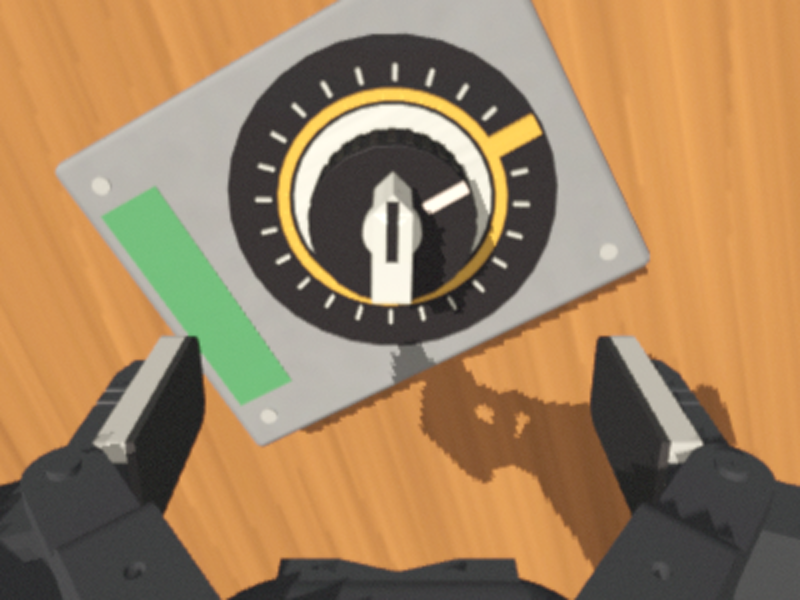

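Run:
```python
from h import *
from rig import bot,optics
s=bot.state();im=wcam(optics.get_image('wrist'),s)
a=lambda p,q:np.degrees(np.arctan2(*(q-p)[1::-1]))
g=lambda u,v,z:ray(im,120+u/2,140+v/2,z)
C=g(394,194,.0425);A=g(392,262,.098);l0,l1=g(425,207,.068),g(468,187,.068);t=g(537,125,.0425)
print(C,A,'tab',a(C,t),a(g(495,150,.0425),t),'line',a(l0,l1),a(C,(l0+l1)/2),a(A,(l0+l1)/2))
R=Ro.from_euler('xyz',s['eef_rot']).as_matrix()
print('tool shift/0.25',R.T@(np.r_[(C+A)[:2]/2,.097]-s['tcp_pos'])/.25)
```

```text
[ 0.5036447  -0.29957799  0.0425    ] [ 0.50227966 -0.302727    0.098     ] tab 11.763145544476929 17.114160268725396 line 11.233635105356958 7.189063608594181 15.126834591212958
tool shift/0.25 [ 0.00320159 -0.00755704  0.29200584]
```

```bash
python3 -m inch '{"offset":[[0.003,-0.008,0.1],[0.003,-0.008,0.18],[0.003,-0.008,0.25],[0.003,-0.008,0.28],[0.003,-0.008,0.28],[0.003,-0.008,0.28],[0.003,-0.008,0.28],[0.003,-0.008,0.28],[0.003,-0.008,0.28],[0.003,-0.008,0.28],[0.003,-0.008,0.28],[0.003,-0.008,0.28],[0.003,-0.008,0.28],[0.003,-0.008,0.28],[0.003,-0.008,0.28],[0.003,-0.008,0.28]],"twist":[[0,0,0],[0,0,0],[0,0,0],[0,0,0],[0,0,0],[0,0,0],[0,0,0],[0,0,0],[0,0,0],[0,0,0],[0,0,0],[0,0,0],[0,0,0],[0,0,0],[0,0,0],[0,0,0]],"hand":[1,1,1,1,0.5,0.3,0.05,0.05,0.05,0.05,0.05,0.05,0.05,0.05,0.05,0.05]}' 25
```

```text
time: 8.45
tcp_pos: [0.5039, -0.3011, 0.1002]
eef_rot: [3.139, 0.0, 1.302]
contact_force: [4.9, -1.4, 5.6]
opening: 0.132
```

```bash
python3 -m inch '{"offset":[[0,0,0],[0,0,0],[0,0,0],[0,0,0],[0,0,0],[0,0,0],[0,0,0],[0,0,0],[0,0,0],[0,0,0],[0,0,0],[0,0,0],[0,0,0],[0,0,0]],"twist":[[0,0,0.06],[0,0,0.12],[0,0,0.18],[0,0,0.24],[0,0,0.30],[0,0,0.36],[0,0,0.42],[0,0,0.48],[0,0,0.54],[0,0,0.60],[0,0,0.66],[0,0,0.67],[0,0,0.67],[0,0,0.67]],"hand":[0.05,0.05,0.05,0.05,0.05,0.05,0.05,0.05,0.05,0.05,0.05,0.05,0.05,0.05]}' 25
python3 -m inch '{"offset":[[0,0,0],[0,0,0],[0,0,0],[0,0,0],[0,0,0],[0,0,-0.08],[0,0,-0.2],[0,0,-0.4],[0,0,-0.4],[0,0,-0.4]],"twist":[[0,0,0],[0,0,0],[0,0,0],[0,0,0],[0,0,0],[0,0,0],[0,0,0],[0,0,0],[0,0,0],[0,0,0]],"hand":[0.6,1,1,1,1,1,1,1,1,1]}'
python3 - <<'E'
from rig import bot,optics
import cv2
im=optics.get_image('wrist');a=im['color']
cv2.imwrite('pics/w5.png',cv2.resize(a[120:330,180:460,::-1],None,fx=2.8,fy=2.8,interpolation=cv2.INTER_CUBIC))
E
```

```text
time: 9.85
tcp_pos: [0.5063, -0.3036, 0.1003]
eef_rot: [3.136, -0.007, 0.249]
contact_force: [13.0, -6.6, -4.6]
opening: 0.135
time: 10.85
tcp_pos: [0.5032, -0.3012, 0.2008]
eef_rot: [3.139, -0.002, 0.249]
contact_force: [0.2, 0.5, 0.2]
opening: 1.002
```

View pics/w5.png

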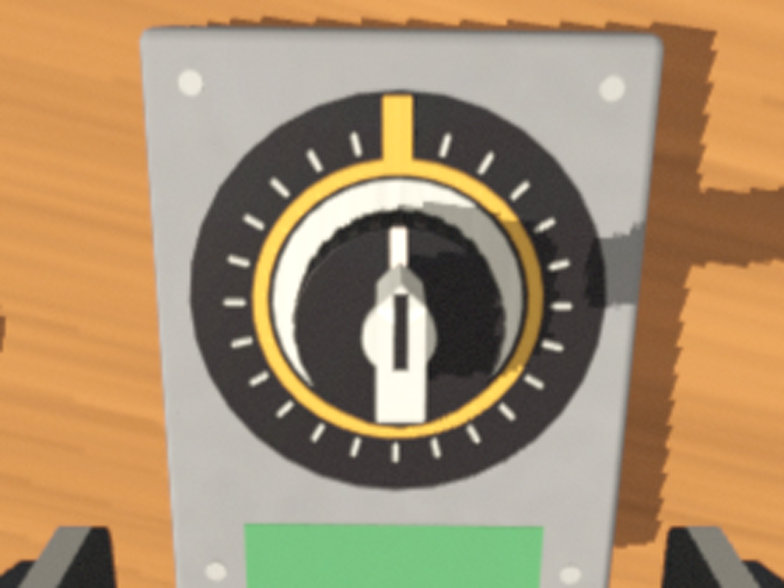

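The tab (398,125), the white line (398,245) and the nose with its black line (400,275–370) are all in one column, so both knobs point at the tab. The gripper is clear of everything.

```bash
python3 -c "
from rig import order
print(order.sign_off())"
```

```text
the job is handed in; nothing more can be done
None
```

I gripped the big outer knob and turned it about 58° counter-clockwise onto the brass tab. I then gripped the pointer knob by its flat sides and turned it about 60° clockwise onto the same tab. The job was handed in at about 11 s of the 45 s allowed.

- **Final check:** In the last wrist picture the tab, white line and nose lie on one straight line, to within a degree or two by eye. The gripper was open, about 0.1 m above where it had held the pointer knob, and the force reading was about zero.
- **Disagreement:** My earlier estimates of the line and tab angles differed by up to about 8°, depending on which points I measured from. All of them stayed inside the 12° tolerance.
- **Not known:** The hand-in gave no verdict.

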